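# Set up the press for the last peg of a peg rail, peg held ready in the tongs

### The job

The peg rail still lacks its middle peg: slide it along the press bed until the empty hole sits centred under the press nose. Fingers stay out of a press, so then take up the sprung tongs, close them on the neck of the peg in the wooden stand that matches the two pegs already in the rail, and lift it out without touching it by hand and without disturbing the other two turned parts. Finish while still holding: keep the peg steady and upright in the squeezed tongs, its spigot centred just above the empty hole, touching neither rail nor press, and do not let go.

Things in the scene. Friction and masses are not known exactly. Their poses are not given: they have to be found in the camera images.
- press: Grey bench arbor press, fixed, 307 mm high. Origin on the work surface below its nose; x points back to the column, y left along the bed, z up. Bed 20 mm high, x -53 to +112 mm, y +-95 mm. Column at x over 58 mm, y +-25 mm; head 50 mm wide, forward to x -29 mm, above z 176 mm; lever at x 16 to 121, y -62 to -24 mm, above z 185 mm. None of it moves.
- press_nose (a point): Centre of the lower face of the press nose (steel stub, 18 mm diameter), 145 mm above the work surface, 109 mm above the top of the rail.
- rail: Loose wooden peg rail, 45 x 300 x 16 mm, 0.3 kg, lying along y on the press bed between two guide strips (8 mm high, 1.5 mm play either side). Origin at the centre of its underside, y along, z up. 14 mm through hole in the middle, a fixed peg at y = +100 and -100 mm. Slides easily; starts with its hole 25 to 60 mm on the +y side of the nose.
- rail_hole (a point): Centre of the mouth of the empty hole, on the top face of the rail (36 mm above the work surface). z up.
- rail_peg_left (a point): A point 36 mm above the rail's top on the axis of the fixed peg on the left (+y): the middle of its round head (22 mm diameter, 14 mm high, peg 45 mm high above the rail, neck 11 mm). A good place to grasp the rail from above.
- rail_peg_right (a point): The same on the fixed peg on the right (-y of the rail).
- stand: Fixed dark wooden stand, 140 x 46 x 24 mm, origin at the centre of its underside, with three through holes of 14.5 mm in a row along its x axis at -50, 0 and +50 mm. The three turned parts stand in them in any order.
- peg: The matching peg, loose, 30 g, upright in the stand; origin at the lower end of its spigot, z up its axis. Spigot 12 mm thick, 18 mm long; flange 22 mm wide, 5 mm thick, resting on the stand's top; neck 11 mm thick, 23 to 49 mm above the origin; mushroom head 22 mm wide, 49 to 63 mm above it.
- peg_foot (a point): Centre of the lower end of the peg's spigot.
- peg_neck (a point): Middle of the peg's neck, 36 mm above its foot: where the jaws should close.
- stopper: A tall plain tapered pin without a mushroom head, loose, 80 mm long, 25 mm wide at its flange, standing in the stand; not needed. Origin at its lower end.
- knob: A short round knob without a neck, loose, 46 mm long, head 31 mm wide, standing in the stand; not needed. Origin at its lower end.
- tongs: Sprung steel tongs, loose, 0.11 kg, 245 mm long, lying on edge: origin at the underside below the middle of the dark wooden grip scales, x forward to the jaws, y left, z up. Bow at x -103 mm, arm pivots at x -85 mm, jaws at x +130 mm. Arms 22 mm high, scales 28 mm high and 58 mm long in x.
- tongs_grip (a point): Point midway between the grip scales, 14 mm above the tongs' underside: grasp from above, closing along the tongs' y. The scales are 58.5 mm over their outer faces when open, about 48 mm with the jaws on the peg's neck. Closed to about 54 mm they already carry the tongs with the jaws open.
- tongs_tip (a point): Point midway between the two jaws, 11 mm above the tongs' underside, 130 mm in front of the grip. The jaws have rubber pads with a shallow upright V, 20 mm high, 23 mm long in x; the gap is 30 mm (37 mm in the V) when open. Outside the arms measure 44 mm there.
- tongs_left (a joint): Closing angle of the left arm (the right one follows equally): 0 open, about 0.06 with the jaws on the peg's neck, 0.085 at most. A spring opens the arms: squeezed at the grip scales they give at about 3.5 N and reach the neck at about 8 N; 0.4 of any more goes to the jaws. 25 to 30 N holds the peg well.
- cherry_box: Small oval bent-wood box, 64 x 86 x 42 mm, loose, a bystander near the right front edge. Origin at its underside.
- tins: Small open round tin of tacks, 55 mm wide, 21 mm high, loose, a bystander near the left front edge. Origin at its underside.
- glue: Squeeze bottle of glue, 55 mm wide, 160 mm high, loose, a bystander at the left edge beyond the stand. Origin at its underside.
Mind the look-alikes: they are no part of the job. Leave any blue look-alike of the peg alone.

How it is judged:
On the way, in this order (a step that is already met when the one before it is completed fails the run):
1. the empty hole of the rail is under the press nose, rail at rest (horizontal distance between rail_hole and press_nose below 0.005 m and linear speed of rail below 0.01 m/s), for 0.3 s.
2. the matching peg is lifted out of the stand in the tongs (height (world z) of peg_foot above 0.034 m and contact force between tongs and peg above 1 N and contact force between the fingers and tongs above 1 N and contact force between peg and stand below 0.05 N), for 0.2 s.
At the end, for the whole second after the job is handed in: Fingers hold the tongs and tongs the peg (over 1 N each), peg at rest, within 0.25 rad of upright, spigot end 3 to 42 mm above the rail and within 8 mm of the hole's axis; peg and tongs touch neither rail nor press; jaws within 15 mm of the neck's middle; hole within 5 mm of the nose's axis (horizontal distance between rail_hole and press_nose below 0.005 m and horizontal distance between peg_foot and rail_hole below 0.008 m and z of peg_foot in the frame of rail_hole between 0.003 and 0.042 m and angle between peg's own z axis and vertical below 0.25 rad and linear speed of peg below 0.02 m/s and contact force between tongs and peg above 1 N and contact force between the fingers and tongs above 1 N and contact force between each of peg, tongs and rail below 0.05 N and contact force between each of peg, tongs and press below 0.05 N and distance between tongs_tip and peg_neck below 0.015 m); the arm keeps its last pose, push and grip.
It fails at once if the peg is touched by the robot itself (contact force between any of the fingers, the arm and peg above 0.3 N).
It fails at once if the rail is lifted off the bed instead of slid (its hole rises more than 9 mm) (height (world z) of rail_hole above 0.045 m).
It fails at once if one of the other two turned parts is moved more than 20 mm or tipped (distance of any of stopper, knob from where it was at the start of the episode above 0.02 m or angle between any of stopper, knob's own z axis and vertical above 0.5 rad).
It fails at once if the oval box, the tin or the glue bottle is pushed more than 30 mm (distance of any of cherry_box, tins, glue from where it was at the start of the episode above 0.03 m).
It also fails if it takes over 72 s, if anything falls off the work surface, if the arm or the gripper's body presses on something with over 40 N, if the wrist force passes 120 N, or if a joint passes its speed limit or range.

### The arm

A 7-joint arm with a two-finger parallel gripper is mounted at the origin on a cart in front of the work surface, level with it; the furniture and walls round the work are solid. World frame = base frame: x ahead of the robot, y to its left, z up, the work surface at z = 0. Lengths are in m, angles in rad, forces in N, time in s.
With the tool pointing down it reaches from about 0.4 to 0.85 m from the base axis. Payload 10.4 kg.
Tool frame: the origin (TCP) lies at the very end of the fingers, on their centre line; the grasp point (between the pads) lies 19 mm behind it; x points along the fingers, z is the direction in which the jaws open and shut, and the axes are right-handed (so a half turn about x gives the same grasp; the last joint's range is limited). The gripper opens to 85 mm and grips with 20 to 120 N. Pads are 22 mm wide; open, the fingers measure 114 mm over their backs; the gripper's body (76 mm by 85 mm) begins 54 mm behind the grasp point. The pads swing forward as they close: fully open they stand 13 mm farther back than shut.
Start: joints at [1.309, 0.332, -0.065, 1.46, 0.022, 1.35, -0.088], TCP at [0.148, -0.607, 0.231] pointing down, gripper open.
Joint ranges: [-2.6, 2.6], [-0.5, 2.12], [-1.47, 1.34], [0.16, 2.42], [-1.27, 4.41], [0.06, 2.06], [-2.6, 2.6]. Speed limits (rad/s): [2.22, 2.22, 2.79, 2.79, 3.14, 3.14, 3.14].

### API

Orientations are given as a unit quaternion [x, y, z, w].
In Python, from workcell import telemetry, viewer, manip, spot_in, mark_of gives the robot as it stands. The module is installed in compiled form; this text tells all that it offers.
- The arm moves only by the shell command python3 -m crank 'ROWS' [FORCE]. ROWS is JSON, a list of rows, each a list of 3 entries, a list of its own where there are three numbers: the closure, from 0 (fully open) to 1 (shut), then the shift along the world's x, y, z in cm, then the turn, a rotation vector about the world's x, y, z in rad. A call has 1 to 12 rows; each row shifts and turns the commanded pose from where the row before left it; what a row does not reach is not made up. A row lasts 1/12 s, in which the tool goes at most 41.7 mm and 7.16 degrees, less where a joint would pass 70% of its speed; a pose out of reach is approached as far as the arm can. A call with a gripper value outside its range is refused whole. The fingers move at their own pace and stop on an object; FORCE is the grip in N (left out, the last holds). Time passes only in rows, so rows that do not move let the fingers close. It gives the time, the measured TCP pose, the force and the opening at its end, in the units of the state.
- telemetry.get_obs(): the state, without advancing time (a new reading comes with each control period).
- viewer.camera(name): name is "scene" or "top" or "wrist"; returns a dict with "frame" (480x640x3 uint8, red, green, blue), "intrinsics" (3x3 intrinsics, pixels), "k1" (the pictures are not rectified: a ray, as slopes to the right and down, at radius r is drawn at 1 + k1 r^2 times it, then the intrinsics apply), "cam_to_world" (4x4, takes a point from camera to world coordinates). Camera axes: x right, y up, looking along -z (the intrinsics and any distortion apply to the point x, -y, -z); pixel columns grow to the right and rows downward; lengths in m; the calibration is good to about 2 mm. A picture is of the moment at which its call begins. There is no depth.
- manip.hand_in(): hands the job in, once; it reports no verdict.
Trained networks look in a picture, given as the dict that the camera call returned (one of the last four; its "shot" number tells which), for a name from the list of things; names that differ only in an ending like _2 or _b are one class to them, and where a whole thing is asked for, a point or a joint stands for the part that bears it (a point fixed in the world has none). Each returns a list of dicts, best first, with "conf" (0 to 1); they miss things now and then, are a little off and sometimes report something else, mostly with a low value. They report only what shows in the picture. A call takes as long as a camera call. They do not tell look-alikes from the thing itself.
- spot_in(thing, picture): "location" ([x, y, z] in m, in the coordinates of the camera as it stood for that picture, good to about 4 mm: the middle of the surface that is visible of it).
- mark_of(thing, picture): "location" ([x, y, z] in m, in the coordinates of the camera as it stood for that picture, good to about 4 mm: a listed point, or the origin of a listed thing).
The state is a dict: "clock": time; "joint_pos": joint angles; "joint_velocities": joint speeds; "tau": joint torques, N m; "position": TCP position; "ee_rot": TCP orientation; "ft_force": force on the tool from outside, world axes, zero at the start; "torque": the same for the moment, N m; "grip_width": opening from 0.0 (shut) to 1.0 (fully open).
Only numpy, scipy, OpenCV 4.12 (cv2) and the standard library are available. Lean on these libraries where they do the work, as an engineer would, in place of code of your own. Each camera call takes 0.05 s, during which the arm holds its last target. There are 200 camera calls.

## Working session

There is one attempt and no reset: what is moved stays moved. The work goes in short steps, Python scripts to look and compute and a shell command to move; the robot and the scene stay as the last step left them, time stands still between calls to the robot, and variables do not carry over. Pictures are saved under pics/ and viewed, about 8 in all and at most 12, crops included, and the job is handed in when it is done.

```bash
mkdir -p pics; cat > h.py <<'E'
import numpy as np, cv2
from scipy.spatial.transform import Rotation as R
from workcell import telemetry, viewer, manip, spot_in, mark_of
def w(p,c):
    T=np.array(c["cam_to_world"]); return T[:3,:3]@np.array(p)+T[:3,3]
def ray(u,v,c,z):
    K=np.array(c["intrinsics"]);k=c["k1"]
    d=np.array([(u-K[0,2])/K[0,0],(v-K[1,2])/K[1,1]]);s=d.copy()
    for _ in range(20): s=d/(1+k*(s@s))
    T=np.array(c["cam_to_world"]);r=T[:3,:3]@np.array([s[0],-s[1],-1]);o=T[:3,3]
    return o+r*(z-o[2])/r[2]
def proj(p,c):
    K=np.array(c["intrinsics"]);T=np.array(c["cam_to_world"]);q=T[:3,:3].T@(np.array(p)-T[:3,3])
    s=np.array([q[0],-q[1]])/-q[2];s=s*(1+c["k1"]*(s@s));return K[0,0]*s[0]+K[0,2],K[1,1]*s[1]+K[1,2]
def save(c,n,crop=None,f=1):
    im=c["frame"][:,:,::-1]
    if crop: x0,y0,x1,y1=crop; im=im[y0:y1,x0:x1]
    cv2.imwrite("pics/"+n,cv2.resize(im,None,fx=f,fy=f,interpolation=cv2.INTER_CUBIC))
def st():
    o=telemetry.get_obs();print(o["clock"],np.round(o["position"],4),np.round(o["ee_rot"],4),"F",np.round(o["ft_force"],1),"g",o["grip_width"],"j",np.round(o["joint_pos"],2));return o
def marks(c,names,n=3):
    for t in names:
        for d in mark_of(t,c)[:n]:
            p=w(d["location"],c);print(t,round(d["conf"],2),np.round(p,4),np.round(proj(p,c)))
E
cat > l.py <<'E'
from h import *
st()
for n in("scene","top"):
    c=viewer.camera(n);save(c,n+"0.png");print(n,np.round(c["cam_to_world"],3).tolist())
    marks(c,["press","press_nose","rail","rail_hole","rail_peg_left","rail_peg_right","stand","peg","peg_neck","stopper","knob","tongs","tongs_grip","tongs_tip","cherry_box","tins","glue"])
E
python3 l.py
```

```text
0.0 [ 0.1477 -0.6069  0.2305] [ 0.4372  0.5564 -0.4366  0.5556] F [-0.2  1.1  0.7] g 0.9966119865300371 j [ 1.31  0.33 -0.06  1.46  0.02  1.35 -0.09]
scene [[-0.779, 0.273, -0.565, -0.101], [-0.627, -0.366, 0.688, 0.832], [-0.019, 0.89, 0.456, 0.604], [0.0, 0.0, 0.0, 1.0]]
press 0.89 [ 0.6253 -0.0995  0.0008] [333. 240.]
press_nose 0.97 [ 0.6224 -0.103   0.1451] [335. 187.]
rail 0.78 [ 0.6287 -0.0734  0.0206] [326. 236.]
rail_hole 0.63 [ 0.6284 -0.0728  0.0389] [326. 230.]
rail_peg_left 0.92 [0.6376 0.0262 0.0753] [296. 230.]
rail_peg_right 0.93 [ 0.6209 -0.173   0.0722] [352. 205.]
stand 0.69 [ 0.4737  0.2426 -0.0011] [287. 326.]
peg 0.72 [0.4022 0.1644 0.0017] [341. 319.]
peg 0.64 [ 0.6299 -0.0738  0.0392] [325. 229.]
peg 0.49 [0.4747 0.2402 0.0081] [288. 321.]
peg_neck 0.78 [0.4034 0.1705 0.0346] [339. 306.]
peg_neck 0.47 [0.4769 0.2418 0.04  ] [285. 308.]
peg_neck 0.26 [0.4202 0.2343 0.006 ] [311. 331.]
stopper 0.63 [0.4216 0.2327 0.006 ] [311. 331.]
stopper 0.56 [0.6353 0.0257 0.075 ] [297. 230.]
tongs 0.67 [ 0.4409 -0.0494 -0.0041] [384. 271.]
tongs 0.49 [ 0.6286 -0.0722  0.018
[... 1145 characters left out ...]
5 [0.3965 0.1664 0.039 ] [277. 295.]
peg_neck 0.45 [0.4721 0.2477 0.0409] [244. 261.]
stopper 0.45 [0.424  0.2321 0.0063] [252. 283.]
knob 0.42 [0.5231 0.2511 0.0086] [246. 242.]
tongs 0.96 [ 4.421e-01 -5.920e-02  1.000e-04] [373. 279.]
tongs 0.5 [ 0.6216 -0.1703  0.073 ] [424. 201.]
tongs_grip 0.59 [ 0.4348 -0.0551  0.0137] [372. 281.]
tongs_grip 0.16 [ 0.6247 -0.1    -0.0035] [390. 206.]
tongs_tip 0.94 [0.4291 0.075  0.0089] [317. 283.]
cherry_box 0.92 [ 0.4423 -0.2608 -0.0006] [456. 281.]
cherry_box 0.65 [ 0.6275 -0.0726  0.0336] [380. 201.]
cherry_box 0.17 [ 0.6225 -0.1698  0.071 ] [423. 200.]
tins 0.81 [ 0.39    0.3846 -0.0008] [188. 296.]
glue 0.88 [ 0.4714  0.3759 -0.0005] [194. 262.]
```

View pics/scene0.png

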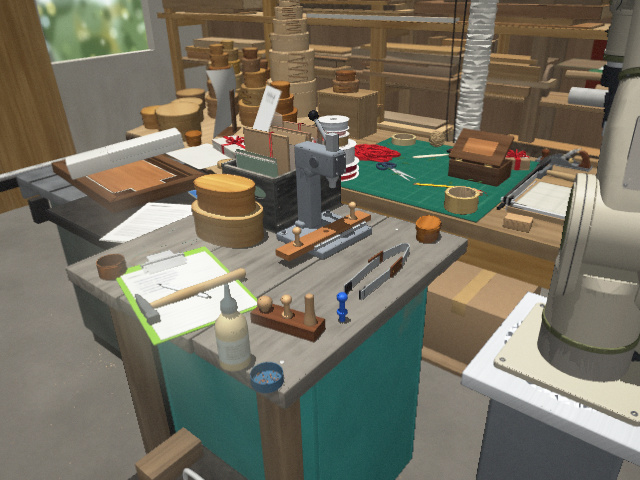

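```bash
python3 -c "
import cv2
im=cv2.imread('pics/top0.png')[150:330,150:480];cv2.imwrite('pics/topc.png',cv2.resize(im,None,fx=2.4,fy=2.4,interpolation=cv2.INTER_CUBIC))"
```

```text
(no output)
```

View pics/topc.png

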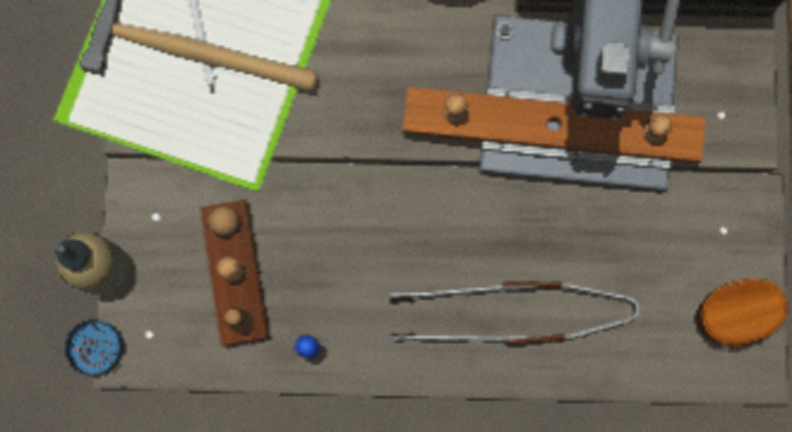

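Scene: the candidates are the blue peg (341,308), which is a decoy; the stopper (309,308), tall with no head; the wooden peg (286,308), middle hole, with a mushroom head; and the knob (265,305). I choose the middle one, near (0.471, 0.243). The tongs point to +y, and the rail hole is about 29 mm to +y of the nose.

```bash
python3 - <<'E'
from h import *
o=st();r=R.from_quat(o["ee_rot"]).as_matrix();print(np.round(r,3))
c=viewer.camera("scene");save(c,"crop.png",(240,270,370,350),6)
E
```

```text
1.8 [ 0.1478 -0.6073  0.2314] [ 0.4369  0.556  -0.4369  0.556 ] F [ 0.3  0.3 -0.6] g 0.998516644620462 j [ 1.31  0.33 -0.06  1.46  0.02  1.35 -0.09]
[[ 0.     0.972  0.237]
 [-0.     0.237 -0.972]
 [-1.     0.     0.   ]]
```

View pics/crop.png

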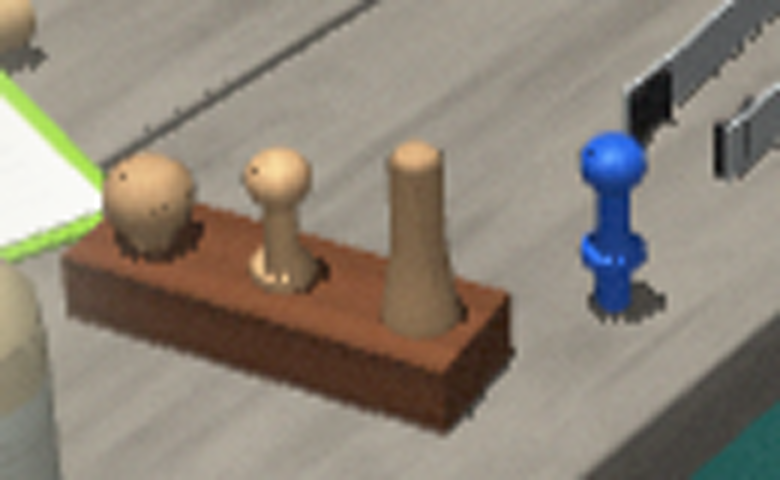

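The crop confirms it: the mushroom-headed wooden peg in the middle hole is the match, and the blue one is a decoy. Next I move towards the rail's left peg.

```bash
python3 -m crank '[[0,[1.7,2.8,0.1],[0,0,-0.02]],[0,[1.7,2.8,0.1],[0,0,-0.02]],[0,[1.7,2.8,0.1],[0,0,-0.02]],[0,[1.7,2.8,0.1],[0,0,-0.02]],[0,[1.7,2.8,0.1],[0,0,-0.02]],[0,[1.7,2.8,0.1],[0,0,-0.02]],[0,[1.7,2.8,0.1],[0,0,-0.02]],[0,[1.7,2.8,0.1],[0,0,-0.02]],[0,[1.7,2.8,0.1],[0,0,-0.02]],[0,[1.7,2.8,0.1],[0,0,-0.02]],[0,[1.7,2.8,0.1],[0,0,-0.02]],[0,[1.7,2.8,0.1],[0,0,-0.02]]]'
python3 -m crank '[[0,[1.7,2.8,0.1],[0,0,-0.02]],[0,[1.7,2.8,0.1],[0,0,-0.02]],[0,[1.7,2.8,0.1],[0,0,-0.02]],[0,[1.7,2.8,0.1],[0,0,-0.016]],[0,[1.7,2.8,0.1],[0,0,0]],[0,[1.7,2.8,0.1],[0,0,0]],[0,[1,3,0],[0,0,0]],[0,[1,3,0],[0,0,0]],[0,[1,3,0],[0,0,0]],[0,[1,3,0],[0,0,0]],[0,[0,0,0],[0,0,0]]]'
python3 -c "
from h import *
st()"
```

```text
clock: 2.85
position: [0.3524, -0.2698, 0.2436]
ee_rot: [-0.5, -0.499, 0.501, -0.5]
ft_force: [1.1, -0.7, -0.6]
grip_width: 0.999
clock: 3.77
position: [0.4947, 0.0234, 0.2498]
ee_rot: [0.518, 0.483, -0.516, 0.482]
ft_force: [-1.1, 1.0, 0.1]
grip_width: 1.001
3.7667 [0.4947 0.0234 0.2498] [ 0.518   0.4826 -0.5162  0.482 ] F [-1.1  1.   0.1] g 1.0014779784812446 j [ 0.58  0.09 -0.75  1.74  0.06  1.34 -1.82]
```

```bash
python3 -m crank '[[0,[3.5,0.1,-1],[0,0,0]],[0,[3.5,0.1,-1],[0,0,0]],[0,[3.5,0.1,-2],[0,0,0]],[0,[3.5,0,-2],[0,0,0]],[0,[0,0,-2],[0,0,0]],[0,[0,0,-2],[0,0,0]],[0,[0,0,0],[0,0,0]],[0,[0,0,0],[0,0,0]]]'
python3 -c "
from h import *
o=st();print(np.round(R.from_quat(o['ee_rot']).as_matrix(),3))
for n in ('wrist','scene','top'):
    c=viewer.camera(n);print(n,np.round(np.array(c['cam_to_world'])[:3,3],3));marks(c,['press_nose','rail_hole','rail_peg_left','rail_peg_right'],2)
"
```

```text
clock: 4.43
position: [0.6333, 0.0197, 0.1488]
ee_rot: [-0.518, -0.481, 0.519, -0.48]
ft_force: [-0.4, 0.4, 1.2]
grip_width: 0.997
4.4333 [0.6333 0.0197 0.1488] [-0.5184 -0.4808  0.5194 -0.4799] F [-0.4  0.4  1.2] g 0.9968795426026751 j [ 0.41  0.5  -0.7   1.51  0.33  1.26 -1.97]
[[-0.002  0.997 -0.077]
 [ 0.    -0.077 -0.997]
 [-1.    -0.002  0.   ]]
wrist [0.705 0.016 0.291]
press_nose 0.88 [ 0.6289 -0.0962  0.1448] [578. 290.]
rail_hole 0.66 [ 0.6292 -0.0743  0.0374] [443. 230.]
rail_peg_left 0.6 [0.64   0.0281 0.0774] [301. 242.]
rail_peg_left 0.44 [0.423  0.2319 0.004 ] [117. 444.]
rail_peg_right 0.59 [ 0.62   -0.1704  0.07  ] [612. 246.]
scene [-0.101  0.832  0.604]
press_nose 0.85 [ 0.6206 -0.1008  0.1475] [335. 186.]
rail_hole 0.62 [ 0.6277 -0.07    0.0355] [325. 231.]
rail_hole 0.38 [ 0.4411 -0.0519  0.0162] [384. 263.]
rail_peg_left 0.61 [0.6346 0.0274 0.0756] [297. 230.]
rail_peg_left 0.61 [0.4781 0.2396 0.0416] [286. 306.]
rail_peg_right 0.76 [ 0.6212 -0.1717  0.0751] [351. 204.]
rail_peg_right 0.22 [ 0.4445 -0.2583  0.007 ] [427. 234.]
top [0.332 0.054 1.295]
press_nose 0.54 [0.6346 0.0262 0.0716] [340. 193.]
rail_hole 0.63 [ 0.4425 -0.2561  0.0014] [455. 281.]
rail_hole 0.34 [0.4723 0.2424 0.0044] [248. 263.]
rail_peg_left 0.68 [0.6347 0.025  0.0733] [340. 193.]
rail_peg_right 0.96 [ 0.6222 -0.1746  0.0709] [426. 201.]
```

```bash
python3 -m crank '[[0,[0.3,0.6,0],[0,0,0]],[0,[0,0,-2.5],[0,0,0]],[0,[0,0,-2.5],[0,0,0]],[0,[0,0,-2.5],[0,0,0]],[0,[0,0,-1.9],[0,0,0]],[1,[0,0,0],[0,0,0]],[1,[0,0,0],[0,0,0]],[1,[0,0,0],[0,0,0]],[1,[0,0,0],[0,0,0]],[1,[0,0,0],[0,0,0]],[1,[0,0,0],[0,0,0]],[1,[0,0,0],[0,0,0]]]' 30
python3 -m crank '[[1,[0,0,0],[0,0,0]],[1,[0,0,0],[0,0,0]]]'
```

```text
clock: 6.18
position: [0.6377, 0.026, 0.0568]
ee_rot: [0.52, 0.48, -0.518, 0.481]
ft_force: [-1.2, -1.0, 6.1]
grip_width: 0.233
clock: 6.35
position: [0.6377, 0.026, 0.0568]
ee_rot: [0.519, 0.48, -0.518, 0.481]
ft_force: [-0.9, 0.6, 7.5]
grip_width: 0.234
```

```bash
python3 -m crank '[[1,[-0.04,-0.48,0],[0,0,0]],[1,[-0.04,-0.48,0],[0,0,0]],[1,[-0.04,-0.48,0],[0,0,0]],[1,[-0.04,-0.48,0],[0,0,0]],[1,[-0.04,-0.5,0],[0,0,0]],[1,[-0.03,-0.48,0],[0,0,0]],[1,[0,0,0],[0,0,0]],[1,[0,0,0],[0,0,0]],[1,[0,0,0],[0,0,0]]]'
cat > m.py <<'E'
from h import *
st()
ax=np.array([.077,.997,0]);A=[]
for n in ('scene','top','wrist','scene','top'):
    c=viewer.camera(n);p={}
    for t in('press_nose','rail_hole','rail_peg_left','rail_peg_right'):
        for d in mark_of(t,c):
            q=w(d['location'],c)
            if np.linalg.norm(q[:2]-[.63,-.1])<.14 and abs(q[2]-{'press_nose':.145,'rail_hole':.036}.get(t,.072))<.012: p[t]=q;break
    print(n,{k:np.round(v,4).tolist() for k,v in p.items()})
    if 'rail_peg_left' in p and 'rail_peg_right' in p: print('mid',np.round((p['rail_peg_left']+p['rail_peg_right'])/2,4))
E
python3 m.py
```

```text
clock: 7.1
position: [0.6356, -0.0024, 0.0568]
ee_rot: [0.52, 0.48, -0.518, 0.481]
ft_force: [0.4, 2.6, 6.1]
grip_width: 0.229
7.1 [ 0.6356 -0.0024  0.0568] [ 0.5197  0.4801 -0.5179  0.4808] F [0.4 2.6 6.1] g 0.22851524349182528 j [ 0.42  0.59 -0.66  1.59  0.39  1.1  -1.98]
scene {'press_nose': [0.6238, -0.101, 0.1467], 'rail_hole': [0.6242, -0.0996, 0.0397], 'rail_peg_left': [0.6288, -0.0001, 0.0746], 'rail_peg_right': [0.6197, -0.2021, 0.0692]}
mid [ 0.6242 -0.1011  0.0719]
top {'rail_peg_left': [0.6326, -0.0025, 0.0725], 'rail_peg_right': [0.619, -0.2009, 0.0697]}
mid [ 0.6258 -0.1017  0.0711]
wrist {'rail_hole': [0.6264, -0.1019, 0.0382], 'rail_peg_left': [0.6381, -0.0013, 0.0735]}
scene {'press_nose': [0.6243, -0.1009, 0.1456], 'rail_hole': [0.6274, -0.0992, 0.0367], 'rail_peg_left': [0.6319, -0.0013, 0.0774], 'rail_peg_right': [0.6188, -0.2019, 0.0727]}
mid [ 0.6254 -0.1016  0.0751]
top {'rail_peg_left': [0.6338, -0.0018, 0.0723], 'rail_peg_right': [0.6195, -0.2003, 0.0697]}
mid [ 0.6267 -0.1011  0.071 ]
```

```bash
python3 -m crank '[[0,[0,0,0],[0,0,0]],[0,[0,0,0],[0,0,0]],[0,[0,0,0],[0,0,0]],[0,[0,0,0],[0,0,0]],[0,[0,0,0],[0,0,0]],[0,[0,0,3],[0,0,0]],[0,[0,0,4],[0,0,0]],[0,[0,0,4],[0,0,0]],[0,[0,0,4],[0,0,0]],[0,[-3.5,0,2],[0,0,0]],[0,[-3.5,0,1],[0,0,0]],[0,[-3.5,0,0],[0,0,0.11]]]'
python3 -m crank '[[0,[-3.5,-0.5,0],[0,0,0.11]],[0,[-3,-0.5,0],[0,0,0.11]],[0,[-2.7,-0.5,0],[0,0,0.11]],[0,[0,-0.5,0],[0,0,0.12]],[0,[0,-0.5,0],[0,0,0.12]],[0,[0,-0.5,0],[0,0,0.12]],[0,[0,-0.5,0],[0,0,0.12]],[0,[0,-0.5,0],[0,0,0.12]],[0,[0,-0.5,0],[0,0,0.12]],[0,[0,-0.6,0],[0,0,0.12]],[0,[0,0,0],[0,0,0.12]],[0,[0,0,0],[0,0,0.12]]]'
python3 -m crank '[[0,[0,0,0],[0,0,0.12]],[0,[0,0,0],[0,0,0.08]],[0,[0,0,0],[0,0,0]],[0,[0,0,0],[0,0,0]]]'
python3 m.py; python3 -c "
from h import *
o=st();print(np.round(R.from_quat(o['ee_rot']).as_matrix(),3))
for n in ('wrist','scene','top'):
    c=viewer.camera(n);marks(c,['tongs_grip','tongs_tip','tongs','peg_neck','stand'],2)
    if n=='wrist':save(c,'w1.png')
"
```

```text
clock: 9.35
position: [0.5296, -0.0026, 0.2376]
ee_rot: [0.493, 0.507, -0.491, 0.509]
ft_force: [0.6, 0.1, 1.3]
grip_width: 0.999
clock: 10.35
position: [0.4374, -0.0546, 0.2353]
ee_rot: [0.043, 0.706, -0.043, 0.706]
ft_force: [-0.4, 0.2, -0.2]
grip_width: 0.998
clock: 10.68
position: [0.4375, -0.0542, 0.2354]
ee_rot: [-0.025, 0.707, 0.024, 0.707]
ft_force: [0.0, 0.0, 0.2]
grip_width: 0.999
10.6833 [ 0.4375 -0.0542  0.2354] [-0.0245  0.7066  0.0245  0.7067] F [0.  0.  0.2] g 0.9993594258741546 j [ 0.75 -0.06 -0.69  1.88 -0.04  1.31  0.14]
scene {'press_nose': [0.6235, -0.1014, 0.1442], 'rail_hole': [0.6279, -0.0982, 0.0365], 'rail_peg_left': [0.6325, 0.0009, 0.0773]}
top {'press_nose': [0.6231, -0.0976, 0.141], 'rail_hole': [0.6251, -0.1022, 0.0336], 'rail_peg_left': [0.6297, -0.0025, 0.0718], 'rail_peg_right': [0.6193, -0.199, 0.072]}
mid [ 0.6245 -0.1007  0.0719]
wrist {'press_nose': [0.629, -0.0971, 0.1435], 'rail_hole': [0.6243, -0.1042, 0.0382], 'rail_peg_left': [0.6375, -0.001, 0.076]}
scene {'press_nose': [0.625, -0.1011, 0.1454], 'rail_hole': [0.6266, -0.1025, 0.0367], 'rail_
[... 743 characters left out ...]
0.]
tongs_tip 0.42 [ 0.6194 -0.2015  0.0722] [359. 202.]
tongs 0.69 [ 0.4404 -0.051  -0.004 ] [384. 271.]
peg_neck 0.71 [ 0.4401 -0.0537 -0.0045] [385. 271.]
peg_neck 0.55 [0.4758 0.2408 0.0389] [286. 308.]
stand 0.77 [ 0.4712  0.243  -0.0008] [288. 327.]
stand 0.35 [0.4722 0.2406 0.0107] [288. 321.]
tongs_grip 0.58 [ 0.4343 -0.0535  0.0145] [371. 282.]
tongs_grip 0.57 [0.4297 0.0678 0.0092] [320. 282.]
tongs_tip 0.8 [0.4299 0.0706 0.0067] [319. 282.]
tongs 0.54 [ 0.4438 -0.0594 -0.0016] [373. 278.]
tongs 0.33 [ 0.4406 -0.0545  0.0139] [371. 279.]
peg_neck 0.59 [0.4672 0.2439 0.0417] [245. 264.]
peg_neck 0.53 [0.3976 0.1666 0.0376] [277. 294.]
stand 0.77 [ 0.4734  0.2431 -0.0007] [248. 263.]
```

View pics/w1.png

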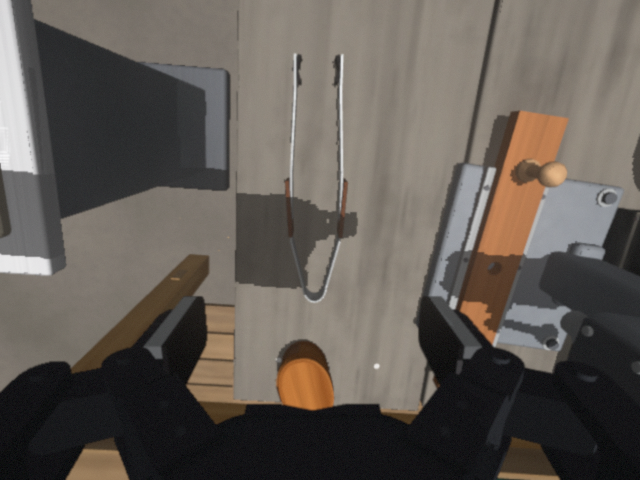

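The wrist view shows the tongs below, with scales at (289,207) and (343,207), jaws at the top (297..342,70), and the rail on the press bed. The cameras disagree by a few mm about the hole and the nose, so I'll check the rail end against the bed end (expected 55 mm).

```bash
python3 -c "
import cv2
im=cv2.imread('pics/w1.png')[100:220,440:640];cv2.imwrite('pics/w1c.png',cv2.resize(im,None,fx=4,fy=4,interpolation=cv2.INTER_CUBIC))"
```

```text
(no output)
```

View pics/w1c.png

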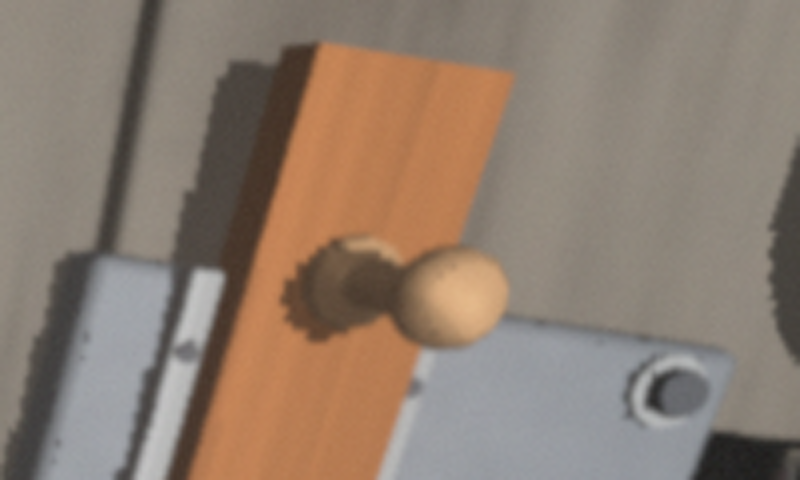

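```bash
python3 -c "
from h import *
c=viewer.camera('wrist')
a=ray(463,163,c,.02);b=ray(623.7,188,c,.02);r1=ray(520,110.7,c,.036);r2=ray(568.7,118,c,.036);p=ray(529.5,170,c,.041);k=ray(553,174,c,.072)
print(a,b,r1,r2,p,k)
d=(b-a)/np.linalg.norm(b-a);n=np.array([-d[1],d[0],0])
print('bed len',np.linalg.norm(b-a),'rail w',np.linalg.norm(r2-r1),'end diff',[(x-a)@n for x in(r1,r2,p,k)],'yaw',np.degrees(np.arctan2(d[1],d[0])), 'x of bed front to rail',(r1-a)@d)
for t,z,us in(('s',.014,[(289,207),(343,207)]),):pass
for (u,v,z) in [(290,180,.028),(346,180,.028),(290,237,.028),(341,237,.028),(297,70,.022),(341,70,.022),(316,300,.022)]: print(u,v,ray(u,v,c,z))
"
```

```text
[5.82209706e-01 5.47926273e-04 2.00000000e-02] [ 0.74413348 -0.01284326  0.02      ] [0.61742071 0.05018814 0.036     ] [0.66210224 0.04689685 0.036     ] [ 6.35554329e-01 -5.83802936e-04  4.10000000e-02] [ 0.63722321 -0.00087721  0.072     ]
bed len 0.16247656056546436 rail w 0.044802589592802436 end diff [np.float64(0.05237339138626119), np.float64(0.05277591377936139), np.float64(0.0032687417826159255), np.float64(0.003113879132640958)] yaw -4.7276344247755535 x of bed front to rail 0.030999897473999262
290 180 [ 0.41460214 -0.02687827  0.028     ]
346 180 [ 0.46889315 -0.02299947  0.028     ]
290 237 [ 0.41770955 -0.08444383  0.028     ]
341 237 [ 0.46944337 -0.08074239  0.028     ]
297 70 [0.41532099 0.07200494 0.022     ]
341 70 [0.45521734 0.07484695 0.022     ]
316 300 [ 0.4495605  -0.15546386  0.022     ]
```

```bash
python3 -m crank '[[0,[0.3,0,-3.5],[0,0,0]],[0,[0,0,-3.5],[0,0,0]],[0,[0,0,-3.5],[0,0,0]],[0,[0,0,-3.5],[0,0,0]],[0,[0,0,-3.5],[0,0,0]],[0,[0,0,-3],[0,0,0]],[0,[0,0,-2],[0,0,0]],[0,[0,0,-0.8],[0,0,0]],[0,[0,0,0],[0,0,0]],[0,[0,0,0],[0,0,0]]]' 20
python3 -c "
from h import *
st();c=viewer.camera('wrist');save(c,'w2.png')"
```

```text
clock: 13.72
position: [0.441, -0.0542, 0.003]
ee_rot: [-0.025, 0.706, 0.026, 0.707]
ft_force: [0.0, -0.3, -0.4]
grip_width: 0.999
13.7167 [ 0.441  -0.0542  0.003 ] [-0.0254  0.7065  0.0256  0.7068] F [ 0.  -0.3 -0.4] g 0.9990375602473925 j [ 0.65  0.29 -0.67  2.11  0.25  0.81 -0.11]
```

View pics/w2.png

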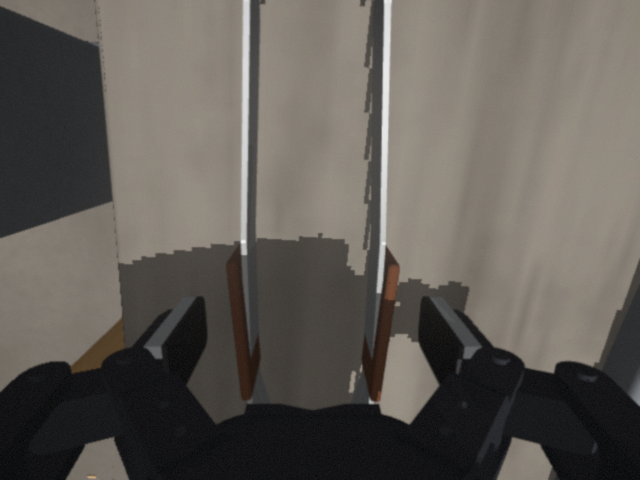

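The wrist view shows the fingers outside both scales (left 245, right 385; fingers at 205 and 425), centred and mid-length. I close gently.

```bash
python3 -m crank '[[0.3,[0,0,-0.2],[0,0,0]],[0.3,[0,0,0],[0,0,0]],[0.36,[0,0,0],[0,0,0]],[0.36,[0,0,0],[0,0,0]],[0.37,[0,0,0],[0,0,0]],[0.37,[0,0,0],[0,0,0]],[0.37,[0,0,0],[0,0,0]],[0.37,[0,0,0],[0,0,0]]]' 20
python3 -m crank '[[0.37,[0,0,0.6],[0,0,0]],[0.37,[0,0,1],[0,0,0]],[0.37,[0,0,1],[0,0,0]],[0.37,[0,0,1],[0,0,0]],[0.37,[0,0,0],[0,0,0]],[0.37,[0,0,0],[0,0,0]]]'
python3 -c "
from h import *
st();c=viewer.camera('scene');save(c,'s2.png',(300,200,460,320),5);marks(c,['tongs_grip','tongs_tip'],1)
c=viewer.camera('top');marks(c,['tongs_grip','tongs_tip'],1)"
```

```text
clock: 14.43
position: [0.4419, -0.0544, 0.0017]
ee_rot: [-0.026, 0.706, 0.025, 0.708]
ft_force: [-1.6, 0.6, 9.0]
grip_width: 0.63
clock: 14.93
position: [0.4411, -0.0546, 0.0372]
ee_rot: [-0.026, 0.706, 0.025, 0.707]
ft_force: [-0.7, 0.5, -1.9]
grip_width: 0.631
14.9333 [ 0.4411 -0.0546  0.0372] [-0.0257  0.706   0.025   0.7073] F [-0.7  0.5 -1.9] g 0.6306235943548024 j [ 0.68  0.23 -0.7   2.09  0.19  0.88 -0.06]
tongs_grip 0.79 [ 0.44   -0.0514  0.0493] [385. 251.]
tongs_tip 0.61 [0.4301 0.077  0.0508] [356. 275.]
tongs_tip 0.67 [0.4251 0.232  0.006 ] [252. 283.]
```

View pics/s2.png

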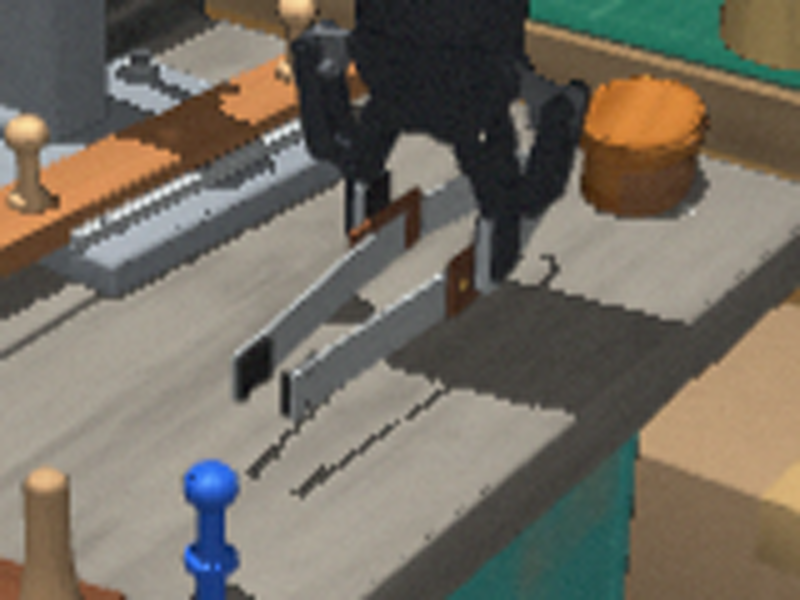

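The tongs hang level in the gripper with the jaws open. Next, a standoff in front of the peg at neck height, turned square to the stand.

```bash
python3 -m crank '[[0.37,[0.8,1,0],[0,0,0.013]],[0.37,[0.8,1.3,0],[0,0,0.013]],[0.37,[0.8,1.3,0],[0,0,0.013]],[0.37,[0.8,1.3,0],[0,0,0.013]],[0.37,[0.8,1.3,0],[0,0,0.013]],[0.37,[0.8,1.3,0],[0,0,0.013]],[0.37,[0.9,1.3,0],[0,0,0.014]],[0.37,[0.9,1.2,-0.3],[0,0,0.014]],[0.37,[0,0,0],[0,0,0]],[0.37,[0,0,0],[0,0,0]]]'
cat > n.py <<'E'
from h import *
import sys
o=st();print(np.round(R.from_quat(o['ee_rot']).as_matrix()[:,2],3))
for n in ('scene','top','wrist'):
    c=viewer.camera(n);print(n);marks(c,['tongs_grip','tongs_tip','peg_neck','peg','stopper','knob'],2);
    if n==sys.argv[1]: save(c,sys.argv[2])
E
python3 n.py wrist w3.png
```

```text
clock: 16.07
position: [0.5066, 0.0471, 0.033]
ee_rot: [-0.063, 0.704, 0.064, 0.704]
ft_force: [0.1, 0.0, -1.1]
grip_width: 0.631
16.0667 [0.5066 0.0471 0.033 ] [-0.0631  0.7044  0.0639  0.7041] F [ 0.1  0.  -1.1] g 0.6308423957435179 j [ 0.45  0.39 -0.73  1.94  0.32  0.93 -0.25]
[ 0.984  0.179 -0.   ]
scene
tongs_grip 0.42 [0.481  0.1749 0.0464] [306. 289.]
tongs_grip 0.28 [ 0.6191 -0.2003  0.0716] [358. 202.]
tongs_tip 0.92 [0.4864 0.1769 0.0448] [304. 289.]
peg_neck 0.58 [0.4002 0.1659 0.0367] [341. 305.]
peg_neck 0.52 [ 0.4725  0.243  -0.0009] [288. 326.]
peg 0.62 [ 4.030e-01  1.666e-01 -2.000e-04] [340. 320.]
peg 0.48 [0.475  0.2421 0.0028] [287. 324.]
stopper 0.54 [0.4212 0.2327 0.0073] [311. 330.]
knob 0.48 [0.5239 0.2566 0.006 ] [264. 317.]
top
tongs_tip 0.78 [0.4807 0.1718 0.0442] [276. 258.]
peg_neck 0.62 [0.3957 0.1675 0.0382] [277. 295.]
peg_neck 0.6 [0.4726 0.2458 0.0434] [245. 261.]
peg 0.57 [0.4714 0.2446 0.0056] [247. 263.]
peg 0.39 [0.3994 0.1619 0.0011] [281. 294.]
stopper 0.58 [0.4213 0.2346 0.0092] [250. 284.]
knob 0.69 [0.4237 0.2311 0.0061] [252. 283.]
knob 0.6 [0.5192 0.2519 0.0084] [245. 244.]
wrist
```

View pics/w3.png

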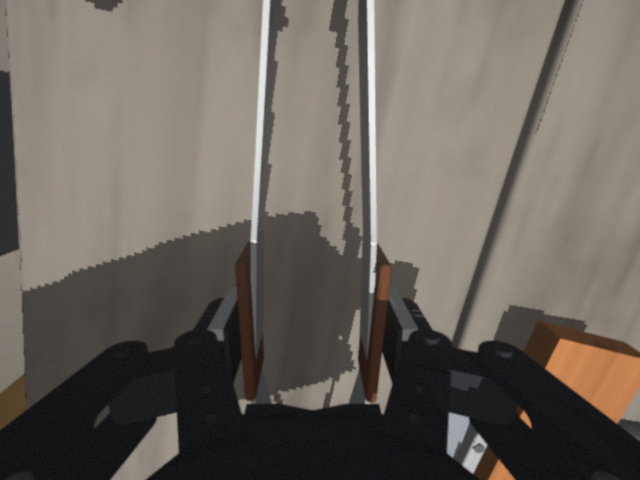

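The wrist view shows the fingers holding the scales, with the arms running forward (265..370) towards the peg. Tip estimates agree within 3 mm, so I advance 68 mm.

```bash
python3 -m crank '[[0.37,[-0.2,1,0],[0,0,0]],[0.37,[-0.2,1.2,0],[0,0,0]],[0.37,[-0.2,1.2,0],[0,0,0]],[0.37,[-0.2,1.2,0],[0,0,0]],[0.37,[-0.2,1.2,0],[0,0,0]],[0.37,[-0.1,1,0],[0,0,0]],[0.37,[0,0,0],[0,0,0]],[0.37,[0,0,0],[0,0,0]]]'
python3 - <<'E'
from h import *
o=st();c=viewer.camera('top');marks(c,['tongs_tip','peg_neck','peg'],2);a=c["frame"][220:310,200:300]
c=viewer.camera('scene');marks(c,['tongs_tip','peg_neck','peg'],2);b=c["frame"][275:350,245:345]
f=lambda x:cv2.resize(x[:,:,::-1],(400,int(400*x.shape[0]/x.shape[1])),interpolation=cv2.INTER_CUBIC)
a,b=f(a),f(b);b=np.vstack([b,np.zeros((a.shape[0]-b.shape[0],400,3),np.uint8)]);cv2.imwrite('pics/ab.png',np.hstack([a,b]))
E
```

```text
clock: 17.78
position: [0.4954, 0.1143, 0.0333]
ee_rot: [-0.063, 0.704, 0.063, 0.704]
ft_force: [-0.4, -0.9, -1.6]
grip_width: 0.63
17.7833 [0.4954 0.1143 0.0333] [-0.0633  0.7042  0.0634  0.7043] F [-0.4 -0.9 -1.6] g 0.6300028838054527 j [ 0.34  0.39 -0.75  1.94  0.33  0.94 -0.39]
tongs_tip 0.56 [0.471  0.2421 0.0412] [246. 262.]
tongs_tip 0.25 [ 0.4453 -0.2611 -0.0021] [456. 280.]
peg_neck 0.58 [0.469  0.2424 0.0389] [246. 263.]
peg_neck 0.4 [0.3972 0.1666 0.0341] [277. 294.]
peg 0.64 [ 0.6245 -0.0991  0.1463] [398. 191.]
peg 0.53 [0.4688 0.241  0.0073] [249. 264.]
tongs_tip 0.93 [0.471  0.2425 0.0486] [287. 305.]
tongs_tip 0.26 [0.476  0.2391 0.0397] [287. 307.]
peg_neck 0.62 [0.4793 0.2401 0.041 ] [285. 307.]
peg_neck 0.47 [0.4019 0.1702 0.0356] [339. 306.]
peg 0.79 [ 0.4013  0.1655 -0.0008] [341. 321.]
peg 0.49 [0.4732 0.2425 0.006 ] [287. 323.]
```

View pics/ab.png

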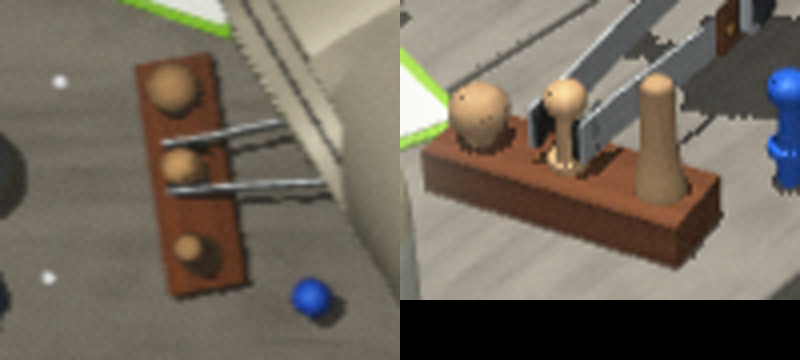

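Both views show the jaws either side of the neck, below the head and clear of the stopper and knob. I squeeze.

```bash
python3 -m crank '[[0.4,[0,0,0],[0,0,0]],[0.42,[0,0,0],[0,0,0]],[0.45,[0,0,0],[0,0,0]],[1,[0,0,0],[0,0,0]],[1,[0,0,0],[0,0,0]],[1,[0,0,0],[0,0,0]],[1,[0,0,0],[0,0,0]],[1,[0,0,0],[0,0,0]],[1,[0,0,0],[0,0,0]]]' 30
```

```text
clock: 18.93
position: [0.4956, 0.1137, 0.0333]
ee_rot: [-0.063, 0.704, 0.063, 0.704]
ft_force: [-1.3, -0.3, -1.4]
grip_width: 0.568
```

Opening is 48 mm, as expected with the jaws on the neck. I lift.

```bash
python3 -m crank '[[1,[0,0,0.4],[0,0,0]],[1,[0,0,0.6],[0,0,0]],[1,[0,0,0.8],[0,0,0]],[1,[0,0,1],[0,0,0]],[1,[0,0,1],[0,0,0]],[1,[0,0,1],[0,0,0]],[1,[0,0,1],[0,0,0]],[1,[0,0,1],[0,0,0]],[1,[0,0,0.4],[0,0,0]],[1,[0,0,0],[0,0,0]],[1,[0,0,0],[0,0,0]],[1,[0,0,0],[0,0,0]]]' 30
python3 - <<'E'
from h import *
o=st();c=viewer.camera('top');marks(c,['tongs_tip','peg_neck','peg','stopper','knob'],2)
c=viewer.camera('scene');marks(c,['tongs_tip','peg_neck','peg','stopper','knob'],2);save(c,'s3.png',(245,235,345,345),5)
E
```

```text
clock: 19.93
position: [0.4953, 0.1135, 0.1049]
ee_rot: [-0.063, 0.705, 0.063, 0.704]
ft_force: [0.7, 0.1, -1.8]
grip_width: 0.568
19.9333 [0.4953 0.1135 0.1049] [-0.0628  0.7045  0.0628  0.7041] F [ 0.7  0.1 -1.8] g 0.5681906893722106 j [ 0.39  0.29 -0.79  1.88  0.23  1.07 -0.32]
tongs_tip 0.67 [0.469  0.2358 0.1102] [245. 259.]
tongs_tip 0.41 [0.469  0.2449 0.1126] [240. 259.]
peg_neck 0.46 [0.4002 0.1673 0.0366] [277. 293.]
peg_neck 0.44 [0.4692 0.2432 0.113 ] [241. 259.]
peg 0.53 [0.4685 0.2438 0.0777] [243. 261.]
peg 0.53 [ 0.4     0.1643 -0.0019] [280. 294.]
stopper 0.49 [0.4211 0.2322 0.0091] [251. 284.]
knob 0.55 [0.5233 0.2519 0.0065] [245. 242.]
knob 0.35 [ 0.4442 -0.2605 -0.0005] [456. 280.]
tongs_tip 0.73 [0.4723 0.2408 0.1183] [285. 273.]
tongs_tip 0.71 [0.4689 0.2418 0.078 ] [288. 292.]
peg_neck 0.71 [0.4778 0.2396 0.1109] [284. 275.]
peg_neck 0.56 [0.4027 0.1661 0.0343] [340. 306.]
peg 0.73 [0.4946 0.1156 0.0987] [319. 253.]
peg 0.65 [0.4037 0.1665 0.0025] [340. 319.]
knob 0.48 [0.5225 0.2573 0.0065] [264. 317.]
```

View pics/s3.png

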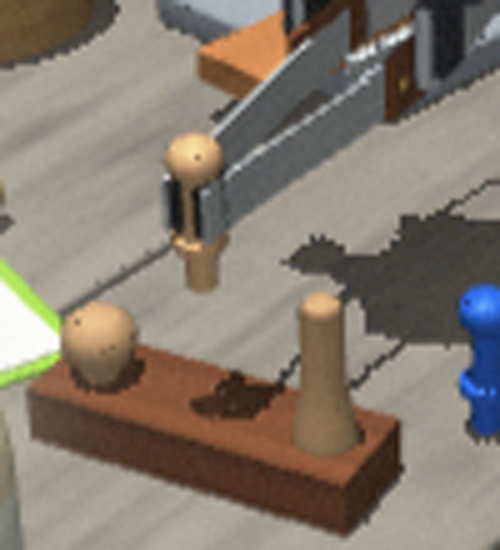

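The peg hangs upright in the jaws, clear of the stand, and the neighbours are unmoved. Next I back away and turn the tongs towards the press.

```bash
python3 -m crank '[[1,[0,-1,0],[0,0,0]],[1,[0,-2,0],[0,0,0]],[1,[0,-2,0],[0,0,0]],[1,[-0.34,-1,0],[0,0,-0.04]],[1,[-0.34,-0.65,0],[0,0,-0.083]],[1,[-0.34,-0.65,0],[0,0,-0.083]],[1,[-0.34,-0.65,0],[0,0,-0.083]],[1,[-0.34,-0.65,0],[0,0,-0.083]],[1,[-0.34,-0.65,0],[0,0,-0.083]],[1,[-0.34,-0.65,0],[0,0,-0.083]],[1,[-0.34,-0.65,0],[0,0,-0.083]],[1,[-0.34,-0.65,0],[0,0,-0.083]]]' 30
python3 -m crank '[[1,[-0.34,-0.65,0],[0,0,-0.083]],[1,[-0.34,-0.65,0],[0,0,-0.083]],[1,[-0.34,-0.65,0],[0,0,-0.083]],[1,[-0.34,-0.65,0],[0,0,-0.083]],[1,[-0.34,-0.65,0],[0,0,-0.083]],[1,[-0.34,-0.65,0],[0,0,-0.083]],[1,[-0.34,-0.65,0],[0,0,-0.083]],[1,[-0.34,-0.65,0],[0,0,-0.083]],[1,[-0.34,-0.65,0],[0,0,-0.083]],[1,[-0.34,-0.65,0],[0,0,-0.083]],[1,[-0.34,-0.65,0],[0,0,-0.083]],[1,[-0.34,-0.65,0],[0,0,-0.083]]]'
python3 -m crank '[[1,[0,-0.3,0],[0,0,-0.083]],[1,[0,0,0],[0,0,-0.043]],[1,[0,0,0],[0,0,0]],[1,[0,0,0],[0,0,0]],[1,[0,0,0],[0,0,0]]]'
python3 n.py scene s4.png
```

```text
clock: 21.53
position: [0.4645, 0.0012, 0.1054]
ee_rot: [0.186, 0.682, -0.186, 0.682]
ft_force: [-0.0, -0.1, -1.3]
grip_width: 0.567
clock: 22.53
position: [0.4237, -0.0767, 0.1054]
ee_rot: [0.489, 0.51, -0.489, 0.51]
ft_force: [0.5, 0.4, -0.6]
grip_width: 0.568
clock: 22.95
position: [0.4241, -0.0792, 0.1054]
ee_rot: [0.519, 0.481, -0.519, 0.481]
ft_force: [-1.0, -0.8, -0.9]
grip_width: 0.566
22.95 [ 0.4241 -0.0792  0.1054] [ 0.5187  0.4806 -0.5187  0.4806] F [-1.  -0.8 -0.9] g 0.5656696897120094 j [ 0.6   0.06 -0.53  2.07  0.03  1.02 -1.59]
[-0.076 -0.997  0.   ]
scene
tongs_grip 0.62 [ 0.4231 -0.0746  0.1169] [398. 222.]
tongs_tip 0.72 [ 0.5491 -0.0872  0.116 ] [355. 207.]
peg_neck 0.64 [ 0.5576 -0.0926  0.1122] [354. 207.]
peg_neck 0.55 [0.4007 0.1686 0.0363] [340. 306.]
peg 0.79 [0.4007 0.1681 0.0013] [341. 321.]
peg 0.67 [ 0.555  -0.09    0.0767] [354. 221.]
stopper 0.83 [0.4229 0.2319 0.0073] [311. 330.]
knob 0.7 [0.5245 0.255  0.0084] [264. 316.]
knob 0.43 [ 0.4231 -0.0742  0.1162] [398. 222.]
top
tongs_grip 0.52 [ 0.4169 -0.0787  0.1188] [386. 286.]
tongs_tip 0.47 [ 0.4413 -0.2605  0.0029] [457. 281.]
tongs_tip 0.42 [ 0.5483 -0.0918  0.1114] [392. 228.]
peg_neck 0.54 [ 0.5496 -0.0923  0.1131] [393. 227.]
peg_neck 0.37 [0.3988 0.1667 0.0363] [277. 294.]
peg 0.51 [0.4001 0.1638 0.0016] [280. 294.]
peg 0.49 [ 0.5511 -0.0896  0.077 ] [389. 229.]
stopper 0.43 [0.4211 0.2327 0.0064] [251. 284.]
knob 0.64 [0.5184 0.2531 0.0051] [245. 244.]
wrist
knob 0.64 [ 0.4413 -0.2575  0.0038] [574. 195.]
```

```bash
python3 -m crank '[[1,[0,-0.3,-0.7],[0,0,0]],[1,[0,-0.3,-0.7],[0,0,0]],[1,[0.4,0,-0.7],[0,0,0]],[1,[0.8,0,0],[0,0,0]],[1,[1,-0.1,0],[0,0,0]],[1,[1,-0.1,0],[0,0,0]],[1,[1,-0.1,0],[0,0,0]],[1,[1,-0.1,0],[0,0,0]],[1,[1,-0.1,0],[0,0,0]],[1,[0.7,0,0],[0,0,0]],[1,[0.3,0,0],[0,0,0]],[1,[0,0,0],[0,0,0]]]' 30
cat > q.py <<'E'
from h import *
st()
for n in('scene','top','scene','top'):
    c=viewer.camera(n);print(n)
    for t in('tongs_tip','peg_neck','peg_foot','rail_hole','press_nose','rail_peg_left','rail_peg_right'):
        for d in mark_of(t,c):
            q=w(d['location'],c)
            if abs(q[0]-.625)<.04 and q[1]<.02: print(t,round(d['conf'],2),np.round(q,4));break
    if n=='scene': save(c,'s5.png',(260,140,400,260),5)
E
python3 q.py
```

```text
clock: 25.0
position: [0.4968, -0.09, 0.0843]
ee_rot: [0.519, 0.48, -0.519, 0.48]
ft_force: [-0.5, 0.8, -2.0]
grip_width: 0.571
25.0 [ 0.4968 -0.09    0.0843] [ 0.519   0.4805 -0.5187  0.4803] F [-0.5  0.8 -2. ] g 0.5712390677533125 j [ 0.55  0.25 -0.51  1.92  0.14  1.01 -1.67]
scene
tongs_tip 0.83 [ 0.6238 -0.0999  0.0961]
peg_neck 0.58 [ 0.6335 -0.1067  0.0918]
peg_foot 0.5 [ 0.6223 -0.0995  0.0552]
rail_hole 0.7 [ 0.627  -0.1016  0.0364]
press_nose 0.64 [ 0.6243 -0.0987  0.0023]
rail_peg_left 0.66 [ 0.6339 -0.0014  0.0741]
rail_peg_right 0.42 [ 0.6344 -0.0026  0.0768]
top
tongs_tip 0.21 [ 0.6253 -0.1     0.1437]
rail_hole 0.91 [ 0.6236 -0.102   0.0327]
press_nose 0.9 [ 0.6234 -0.0997  0.143 ]
rail_peg_left 0.65 [ 0.6303 -0.0036  0.0725]
rail_peg_right 0.78 [ 0.618  -0.1997  0.0745]
scene
tongs_tip 0.82 [ 0.6234 -0.0981  0.0966]
peg_neck 0.49 [ 0.6268 -0.1032  0.0908]
peg_foot 0.66 [ 0.6247 -0.1028  0.0573]
rail_hole 0.64 [ 0.6263 -0.1015  0.0377]
press_nose 0.59 [ 0.6234 -0.1025  0.1456]
rail_peg_left 0.58 [ 0.6344 -0.0039  0.0741]
top
rail_hole 0.75 [ 0.623  -0.1024  0.0336]
press_nose 0.79 [ 0.6231 -0.0951  0.1457]
rail_peg_right 0.65 [ 0.6179 -0.1951  0.0738]
```

View pics/s5.png

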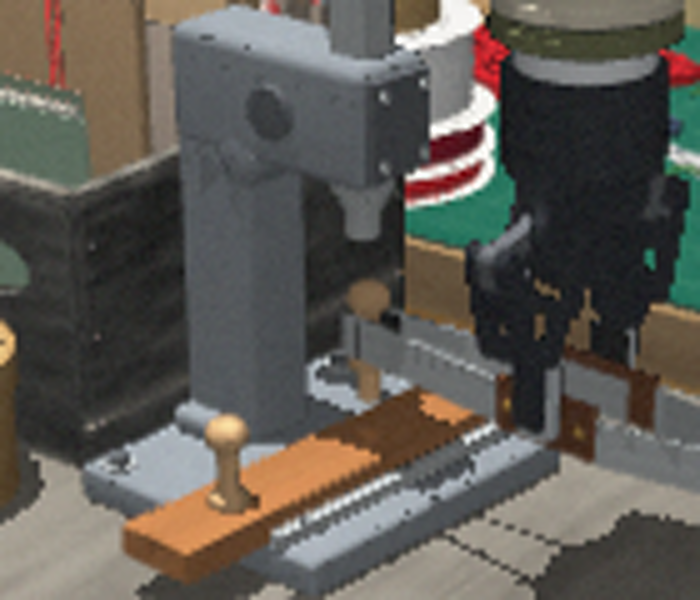

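The peg hangs upright below the nose, about 20 mm above the rail and clear of press and rail. Peg foot is about (0.624, -0.101, 0.056) and hole about (0.625, -0.102, 0.036). I hand in.

```bash
python3 -m crank '[[1,[0,0,0],[0,0,0]],[1,[0,0,0],[0,0,0]],[1,[0,0,0],[0,0,0]]]' 30 && python3 -c "
from workcell import manip
print(manip.hand_in())"
```

```text
clock: 26.85
position: [0.4962, -0.0903, 0.0844]
ee_rot: [-0.519, -0.48, 0.519, -0.48]
ft_force: [-0.2, -0.8, -2.1]
grip_width: 0.569
the job is handed in; nothing more can be done
None
```

I handed the job in at 26.9 s, with the peg still held in the squeezed tongs above the empty hole. The interface gave no verdict.

- **Rail:** I slid it about 29 mm by its left peg until the hole sat under the nose. I then picked up the tongs, closed them on the neck of the wooden mushroom-headed peg (middle hole) and lifted it out. The blue peg was left alone.
- **Last checks:** The spigot end was about 20 mm above the rail and within about 2–3 mm of the hole's axis. The peg looked upright and clear of rail and press. The grip opening was 48 mm at 30 N, as expected with the jaws on the neck.
- **Other parts:** Camera readings after the lift put the stopper and knob where they were at the start.
- **Disagreement:** The cameras differed by about 2–7 mm on the hole's offset from the nose. Averaged, and compared with the bed's end, the rail sits about 2 mm too far to -y. That is inside the 5 mm limit, so I did not correct it.

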